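# Index the inspection slide to the camera station

## Task

Move the carriage with the meter case one station along its slide, to the end station that the white camera stands behind, and lock it there. To do so tip the carriage's ball-ended index lever back away from you to free it, slide the carriage along until it clicks into that station, then tip the lever fully forward again. Keep the case lying in its nest, and leave the camera, the mug, the mint tin and the sticky notes where they stand.

Things in the scene. Friction and masses are not known exactly. Their poses are not given: they have to be found in the camera images.
- slide: Aluminium indexing slide fixed to the desk: base plate 130 x 364 x 8 mm, two steel rods along y, a dark end block at each end. Origin: under its middle, on the desk; +y along the rods to the left, +x away from the robot. Stations at y = -80, 0, +80 mm: a sprung ball clicks in, centring the carriage from within about 4 mm; about 5 N pushes it out, 1 N slides it between stations.
- carriage (a joint): Position (m) of the carriage along the slide's +y: 0 = middle station (start), +0.080 and -0.080 = end stations; stops only at +-0.105, so it can go too far. The carriage is a 106 x 132 mm aluminium plate, top 40 mm above the desk. Its centre lies on the slide's centre line at this y.
- post_top (a point): Top centre of the carriage's upright round steel post, 16 mm in diameter, 130 mm above the desk; free to grip from 50 mm above the desk to the top. Relative to the carriage centre it stands 30 mm to the front (-x of the slide) and 48 mm to the left (+y). It moves with the carriage only.
- lever (a joint): Angle (rad) of the index lever about the slide's +y: 0 = leaning forward to the robot, 37 degrees from upright, its tongue in a notch locking the carriage; 1.3 = leaning back 37 degrees, free (clear from about 0.7). Top-heavy: past upright (0.65) it falls by itself and stays; about 0.7 N at the ball tips it. Off station the tongue strikes the comb and it cannot go fully forward.
- lever_ball (a point): Centre of the black ball (24 mm) ending the index lever, a 10 mm rod, 80 mm from pivot to ball centre. Pivot: 52 mm above the desk, 50 mm in front (-x of the slide) and 40 mm right (-y) of the carriage centre. The ball is 48 mm in front of the pivot when locked, 48 mm behind it when free, both 116 mm above the desk (132 mm when upright).
- yard_camera: Small white round-headed camera on a foot, 93 x 68 x 94 mm, loose, standing behind one of the two end stations (about 135 mm behind the slide's centre line, on its left or right side): that station is the goal. Origin: centre of its underside.
- coffee_mug: White mug, 81 x 116 x 94 mm, loose, standing behind the other end station; to be left alone. Origin: centre of its underside.
- mint_tin: White mint tin with a blue-green lid, 63 x 105 x 26 mm, loose on the desk in front of the slide to the right; to be left alone. Origin: centre of its underside.
- sticky_notes: Yellow pad of sticky notes, 76 x 76 x 19 mm, loose on the desk to the left of the slide; to be left alone. Origin: centre of its underside.
- nest (a point): Middle of the floor of the nest on the carriage, 40 mm above the desk and 21 mm behind (+x of the slide) the carriage centre: a recess 64 x 124 mm, long way along the rods, with black lips 10 mm high, in which the meter case lies.
- red_case: Red meter case with a dark window, 120 x 60 x 30 mm, loose in the carriage's nest (2 mm play), its top 70 mm above the desk; it must stay lying there. Origin: centre of its underside.
Mind the look-alikes: they are no part of the job. There is more than one size of the red_case; the job needs the smaller.

How it is judged (in metres and radians):
On the way, in this order (a step that is already met when the one before it is completed fails the run):
1. the index lever is tipped back to free (over 1.1 rad) while the carriage is still at the middle station (within 10 mm) (value of joint lever above 1.1 rad and value of joint carriage between -0.01 and 0.01 m), for 0.2 s.
2. the carriage is clicked into the end station in front of the camera (within 4 mm), the lever not yet locked (value of joint lever above 0.5 rad and ((y of yard_camera in the frame of slide above 0 m and value of joint carriage between 0.076 and 0.084 m) or (y of yard_camera in the frame of slide below 0 m and value of joint carriage between -0.084 and -0.076 m))), for 0.2 s.
At the end, for the whole second after the job is handed in: The carriage rests in the end station in front of the camera (within 4 mm of +80 or -80 mm) with the index lever fully forward, locked (under 0.12 rad); the meter case lies in its nest (within 8 mm, tilt under 0.1 rad); camera and mug are at rest (value of joint lever below 0.12 rad and distance between red_case and nest below 0.008 m and angle between red_case's own z axis and vertical below 0.1 rad and linear speed of each of yard_camera, coffee_mug below 0.02 m/s and velocity of joint carriage between -0.01 and 0.01 m/s and ((y of yard_camera in the frame of slide above 0 m and value of joint carriage between 0.076 and 0.084 m) or (y of yard_camera in the frame of slide below 0 m and value of joint carriage between -0.084 and -0.076 m))); the robot touches nothing.
It fails at once if the camera, mug, mint tin or sticky notes are moved by more than 20 mm (distance of any of yard_camera, coffee_mug, mint_tin, sticky_notes from where it was at the start of the episode above 0.02 m).
It fails at once if the camera or the mug is tipped by more than 0.5 rad (angle between any of yard_camera, coffee_mug's own z axis and vertical above 0.5 rad).
It also fails if it takes over 51 s, if anything falls off the work surface, if the arm or the gripper's body presses on something with over 40 N, if the wrist force passes 120 N, or if a joint passes its speed limit or range.

## Robot

A 6-joint arm with a two-finger parallel gripper is mounted at the origin on a cart in front of the work surface, level with it; the furniture and walls round the work are solid. World frame = base frame: x ahead of the robot, y to its left, z up, the work surface at z = 0. Lengths are in mm, angles in rad, forces in N, time in s.
With the tool pointing down it reaches from about 350 to 775 mm from the base axis. Payload 7.3 kg.
Tool frame: the origin (TCP) lies at the very end of the fingers, on their centre line; the grasp point (between the pads) lies behind it (bot.grip_point_offset is the z of the grasp point in the tool frame, in mm); z points along the fingers, y is the line along which they close (so a half turn about z gives the same grasp; the last joint's range is limited). The gripper opens to 92 mm and grips with 3 to 60 N. Pads are 19 mm wide; open, the fingers measure 130 mm over their backs; the gripper's body (75 mm by 190 mm) begins 47 mm behind the grasp point.
Start: joints at [-1.304, 0.342, 1.524, -0, 1.275, -0.146], TCP at [210.641, -480.911, 226.741] pointing down, gripper open.
Joint ranges: [-2.53, 2.53], [-0.77, 2.02], [0.04, 2.7], [-1, 4.14], [0.28, 2.66], [-3.11, 3.11]. Speed limits (rad/s): [2.57, 2.57, 3.14, 3.14, 3.14, 3.14].

## Interface

Orientations are given as [roll, pitch, yaw] about the fixed x, y, z axes, in that order (R = Rz(yaw) Ry(pitch) Rx(roll)).
In Python, from plant import bot gives the robot as it stands. The module is installed in compiled form; this text tells all that it offers.
- The arm moves only by the shell command python3 -m crank 'ROWS'. ROWS is JSON, a list that holds one entry, the list of rows, each a list of 5 numbers: the opening, from 0 (shut) to 1 (fully open), then the shift along the tool's x, y, z in cm, then the turn about the tool's z in degrees. In form: [[[claw, x, y, z, turn], ...]]. A call has exactly 10 rows; each row is the pose to reach, as a shift and turn from the pose commanded when the call began, along the tool's axes at that moment; what a row does not reach only later rows make up. A row lasts 1/10 s, in which the tool goes at most 50 mm and 8.59 degrees, less where a joint would pass 70% of its speed; a pose out of reach is approached as far as the arm can. A call with a gripper value outside its range is refused whole. The fingers move at their own pace and stop on an object; the grip force is fixed at half the most. Time passes only in rows, so rows that repeat a pose let the fingers close, or fill a call up. It gives the time, the measured TCP pose, the force, the opening and the grip force at its end, in the units of the state.
- bot.get_obs(): the state, without advancing time (a new reading comes with each control period).
- bot.capture(name): name is "scene" or "top" or "wrist"; returns (picture, depth): 480x640x3 uint8, red, green, blue; 480x640 float32, mm along the optical axis (not along the pixel's ray), 0 where there is no reading.
- bot.calibration(name): a dict with "vertical_fov" (degrees; the focal length in pixels is half the picture's height over the tangent of half this angle, whatever the lens; pixels are square), "cx", "cy" (the principal point, pixels), "rvec" (rotation vector, rad) and "tvec" (3), from world to camera coordinates, as OpenCV has them; the wrist camera has in their place "tool_from_camera" (4x4, takes a point from camera to tool coordinates, whose origin is the TCP and whose axes are the flange's). Camera axes: x right, y down, z forward; pixel columns grow to the right and rows downward; lengths in mm; the calibration is good to about 2 mm. The wrist camera is an equidistant fisheye: a pixel r from the principal point sees the ray r / f radians off the axis. A picture is of the moment at which its call begins: read the wrist's pose just before it. calibration takes no time and is no camera call.
- bot.close_job(): hands the job in; it is judged then, once.
The state is a dict: "time": time; "joint_positions": joint angles; "dq": joint speeds; "tau": joint torques, N m; "tool_pos": TCP position; "tcp_rot": TCP orientation; "contact_force": force on the tool from outside, world axes, zero at the start; "moment": the same for the moment, N m; "grip_width": finger opening in mm; "finger_force": force on a finger pad.
Only numpy, scipy, OpenCV 4.12 (cv2) and the standard library are available. Lean on these libraries where they do the work, as an engineer would, in place of code of your own. Each camera call takes 0.05 s, during which the arm holds its last target. There are 200 camera calls.

## Working session

There is one attempt and no reset: what is moved stays moved. The work goes in short steps, Python scripts to look and compute and a shell command to move; the robot and the scene stay as the last step left them, time stands still between calls to the robot, and variables do not carry over. Pictures are saved under pics/ and viewed, at most 10 in all, crops included, and the job is handed in when it is done.

```bash
mkdir -p pics; cat > h.py <<'E'
import numpy as np, cv2
from plant import bot
def cap(name,fn):
    im,d=bot.capture(name); cv2.imwrite('pics/'+fn+'.png',im[:,:,::-1]); np.save('pics/'+fn+'.npy',d); return im,d
def world(name,d,u,v):
    c=bot.calibration(name); f=240/np.tan(np.radians(c['vertical_fov'])/2)
    R=cv2.Rodrigues(np.array(c['rvec'],float))[0]
    z=np.median([x for x in d[v-1:v+2,u-1:u+2].ravel() if x>0] or [0])
    p=np.array([(u-c['cx'])/f*z,(v-c['cy'])/f*z,z])
    return R.T@(p-np.array(c['tvec'],float).ravel())
def rayz(name,u,v,zw):
    c=bot.calibration(name); f=240/np.tan(np.radians(c['vertical_fov'])/2)
    R=cv2.Rodrigues(np.array(c['rvec'],float))[0]
    o=-R.T@np.array(c['tvec'],float).ravel(); r=R.T@np.array([(u-c['cx'])/f,(v-c['cy'])/f,1])
    return o+r*(zw-o[2])/r[2]
E
python3 - <<'E'
from h import *
cap('scene','s0');cap('top','t0')
o=bot.get_obs();print(o, bot.grip_point_offset)
E
```

```text
{'time': 0.1, 'joint_positions': array([-1.30400995e+00,  3.42671742e-01,  1.52484480e+00, -2.19631556e-05,
        1.27539915e+00, -1.46023472e-01]), 'dq': array([-0.00100698, -0.00222544, -0.00313641,  0.00113977, -0.00196855,
       -0.00028056]), 'tau': array([ 1.26097635e-03, -4.32002664e+01, -2.44694871e+01,  7.18628406e-02,
        5.25775237e-02, -5.05516550e-05]), 'tool_pos': array([ 210.53744923, -480.57727872,  226.13152157]), 'tcp_rot': array([-3.14028064e+00, -1.71728240e-04,  4.12816149e-01]), 'contact_force': array([-0.03239499, -0.95221366,  0.23014108]), 'moment': array([0.01427368, 0.00757897, 0.01772798]), 'finger_force': 0.0, 'grip_width': 91.59931241230788} -18.8
```

View pics/t0.png

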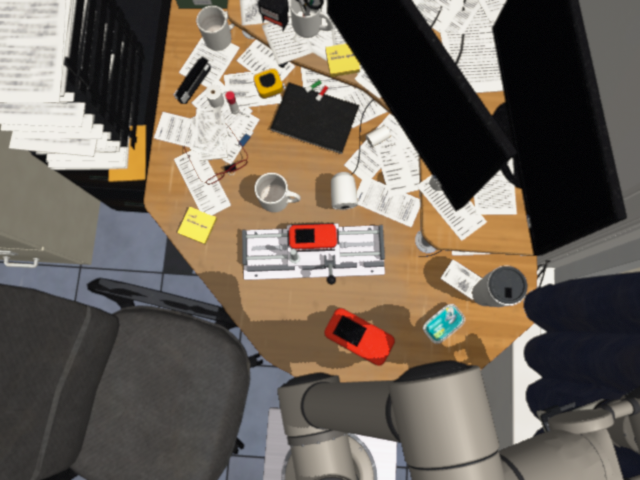

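View pics/s0.png

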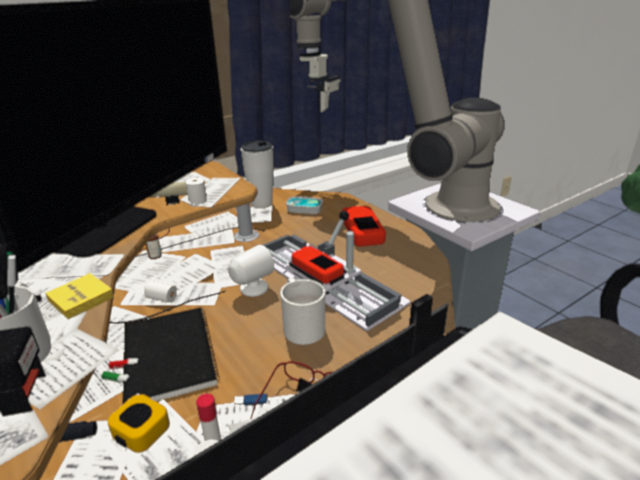

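The top view shows the slide around (313,250), lever ball at (331,280) and post near (280,253). The white camera is at (343,188), on the right, and the mug at (270,192). There are two red cases: a small one in the nest at (313,235) and a larger one on the desk at (360,336). The smaller one, lying in the nest, fits the description. I'll confirm it in an enlarged crop.

```bash
python3 - <<'E'
from h import *
im=cv2.imread('pics/t0.png')[160:300,220:400]
cv2.imwrite('pics/c0.png',cv2.resize(im,None,fx=4.4,fy=4.2857 if 0 else 4.28,interpolation=cv2.INTER_CUBIC))
d=np.load('pics/t0.npy')
for u,v in [(343,190),(270,192),(313,235),(331,280),(280,250),(445,322)]: print(u,v,world('top',d,u,v).round(1))
E
```

```text
343 190 [697.5  12.3  90.6]
270 192 [704.8 204.9   5.9]
313 235 [581.1  79.7  71.4]
331 280 [463.6  27.8 128.3]
280 250 [548.5 164.4  10.7]
445 322 [ 391.3 -265.7   23.8]
```

View pics/c0.png

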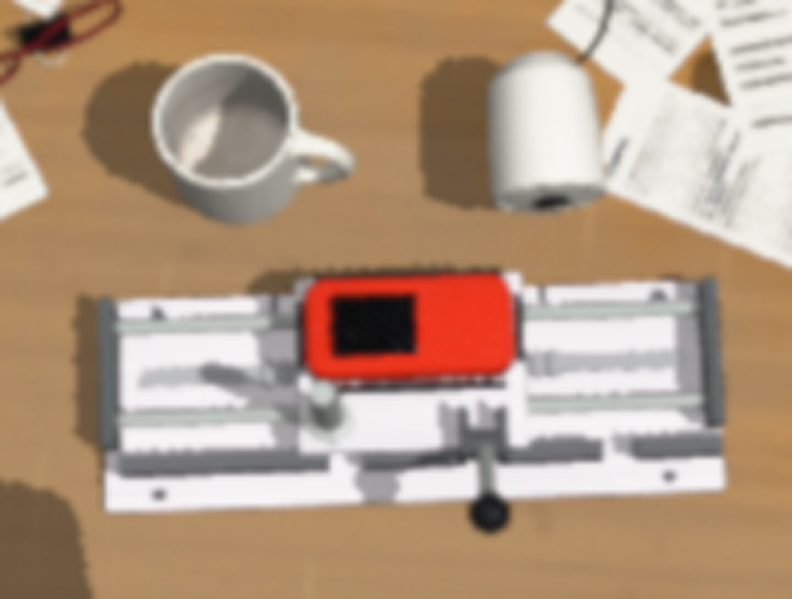

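The crop shows the small red case, 120x60, in the nest at crop (410,325), with the camera at (545,130) on the right, so the goal is -80. The post top is at (323,393), the ball at (490,512), and the plate's front corners at (105,510) and (725,488).

```bash
python3 - <<'E'
from h import *
P=lambda a,b,z: rayz('top',220+a/4.4,160+b/4.28,z)
fl,fr=P(105,510,8),P(725,488,8)
print(fl,fr,np.linalg.norm(fl-fr))
yv=(fl-fr)/np.linalg.norm(fl-fr); xv=np.array([yv[1],-yv[0],0]); yaw=np.arctan2(-yv[0],yv[1]);print('yaw',yaw)
c=(fl+fr)/2+65*xv; print('center',c)
case=P(410,325,70); ball=P(490,512,116); post=P(323,393,130)
for n,p,l in [('case',case,(21,0)),('ball',ball,(-98,-40)),('post',post,(-30,48))]:
    print(n,p.round(1),'=>center',(p-l[0]*xv-l[1]*yv).round(1))
E
```

```text
[466.28126244 251.16703727   8.        ] [ 504.72249201 -110.96832458    8.        ] 364.1699444391056
yaw 0.10575551246494914
center [550.13872845  76.96065822   8.        ]
case [579.1  79.1  70. ] =>center [558.2  76.9  70. ]
ball [466.1  26.9 116. ] =>center [559.4  77.  116. ]
post [524.4 121.3 130. ] =>center [559.3  76.8 130. ]
```

```bash
cat >> h.py <<'E'
from scipy.spatial.transform import Rotation as Ro
YAW=.106; C=np.array([558.5,77,0]); RS=Ro.from_euler('z',YAW).as_matrix()
def S(x,y,z): return C+RS@np.array([x,y,z])   # slide -> world
def go(x,y,z):
    o=bot.get_obs(); R=Ro.from_euler('xyz',o['tcp_rot']).as_matrix(); 
    print('t',o['time'],'slide pose',(RS.T@(o['tool_pos']-C)).round(1),'yaw',o['tcp_rot'][2].round(3),'shift cm',(R.T@(S(x,y,z)-o['tool_pos'])/10).round(2),'turn',np.degrees(o['tcp_rot'][2]-YAW).round(2),'w',o['grip_width'],'F',o['contact_force'].round(1))
E
python3 -c "
from h import *
go(-150,-40,200)"
```

```text
t 0.1 slide pose [-405.  -517.6  226.1] yaw 0.413 shift cm [ 38.73 -37.83   2.67] turn 17.58 w 91.59931241230788 F [-0.  -1.   0.2]
```

```bash
python3 -m crank '[[[0,3,-3,0.3,2],[0,6,-6,0.6,4],[0,9.5,-9.5,0.9,6],[0,13,-12.7,1,8],[0,16.5,-16,1.2,10],[0,20,-19.5,1.5,12],[0,23.5,-23,1.7,14],[0,26.5,-26,2,16],[0,28.5,-28,2,17.6],[0,28.5,-28,2,17.6]]]'; python3 -c "
from h import *
go(-150,-40,108)"
```

```text
time: 1.1
tool_pos: [359.7, -107.3, 206.5]
tcp_rot: [-3.141, 0.0, 0.109]
contact_force: [-0.9, -0.2, 0.3]
grip_width: 16.6
finger_force: 0.0
t 1.1 slide pose [-217.2 -162.2  206.5] yaw 0.109 shift cm [  6.76 -12.19   9.86] turn 0.2 w 16.560533135921435 F [-0.9 -0.2  0.3]
```

```bash
python3 -m crank '[[[0,1.5,-3,1,0.2],[0,3,-6,3,0.2],[0,4.5,-9,5,0.2],[0,6,-11,7,0.2],[0,6.8,-12.2,8.5,0.2],[0,6.8,-12.2,9.5,0.2],[0,6.8,-12.2,9.8,0.2],[0,6.8,-12.2,9.8,0.2],[0,6.8,-12.2,9.8,0.2],[0,6.8,-12.2,9.8,0.2]]]'; python3 - <<'E'
from h import *
go(-40,-40,108)
im,d=cap('wrist','w0'); cap('top','t1')
im=cv2.imread('pics/t1.png')[160:300,220:400]
cv2.imwrite('pics/c1.png',cv2.resize(im,None,fx=4.4,fy=4.28,interpolation=cv2.INTER_CUBIC))
E
```

```text
time: 2.1
tool_pos: [414.5, 17.7, 109.4]
tcp_rot: [3.141, -0.001, 0.101]
contact_force: [-0.2, 0.5, -0.4]
grip_width: 0.3
finger_force: 0.0
t 2.1 slide pose [-149.5  -43.7  109.4] yaw 0.101 shift cm [10.95 -0.43  0.16] turn -0.28 w 0.2526300528438839 F [-0.2  0.5 -0.4]
```

View pics/w0.png

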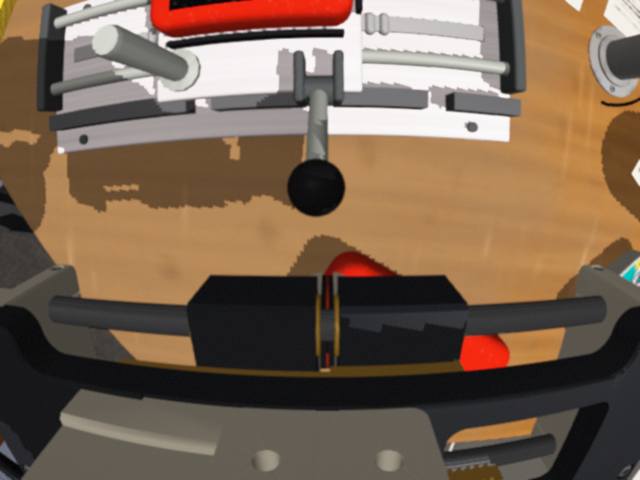

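The wrist view shows the ball at (316,188) with the finger seam at column 327, so I'll shift about 4 mm left while pushing.

```bash
python3 -m crank '[[[0,1.5,-0.4,0,0],[0,2.5,-0.4,0,0],[0,3.5,-0.4,0,0],[0,4.5,-0.4,0,0],[0,5.5,-0.4,0,0],[0,6.5,-0.4,0,0],[0,7.5,-0.4,0,0],[0,8.3,-0.4,0,0],[0,9,-0.4,0,0],[0,9.2,-0.4,0,0]]]'; python3 - <<'E'
from h import *
go(-60,-40,108)
cap('wrist','w1')
E
```

```text
time: 3.2
tool_pos: [506.1, 31.8, 108.6]
tcp_rot: [3.141, -0.0, 0.102]
contact_force: [0.9, -0.5, 0.4]
grip_width: 0.6
finger_force: 0.0
t 3.2 slide pose [-56.9 -39.4 108.6] yaw 0.102 shift cm [-0.31  0.06  0.06] turn -0.22 w 0.633511655198711 F [ 0.9 -0.5  0.4]
```

View pics/w1.png

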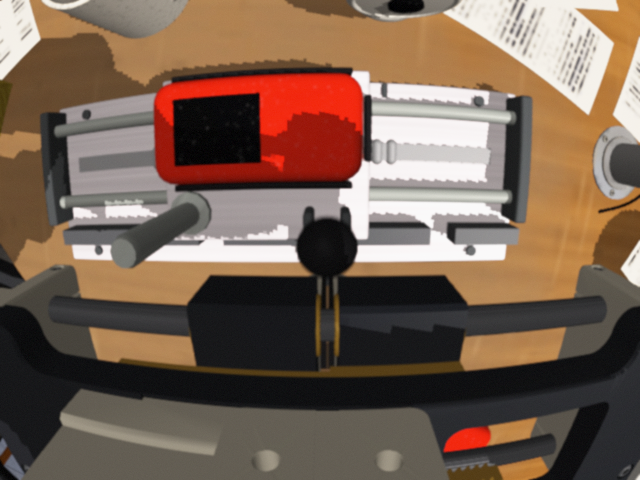

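The ball at (327,247) is about upright, so I'll push 20 mm more and back off.

```bash
python3 -m crank '[[[0,0.7,0,0,0],[0,1.4,0,0,0],[0,2,0,0,0],[0,2,0,0,0],[0,1,0,0,0],[0,-1,0,-1,0],[0,-3,0,-2,0],[0,-4,0,-3,0],[0,-4,0,-3,0],[0,-4,0,-3,0]]]'; python3 - <<'E'
from h import *
cap('wrist','w2'); _,d=cap('top','t2')
go(-30,48,75)
im=cv2.imread('pics/w2.png');t=cv2.imread('pics/t2.png')[200:300,240:400]
cv2.imwrite('pics/m2.png',np.hstack([cv2.resize(im,(440,330)),cv2.resize(t,(360,330))]))
E
```

```text
time: 4.25
tool_pos: [466.0, 27.6, 139.1]
tcp_rot: [3.141, -0.002, 0.102]
contact_force: [-0.3, 0.4, 0.8]
grip_width: 0.4
finger_force: 0.0
t 4.35 slide pose [-97.2 -39.3 138.5] yaw 0.102 shift cm [ 6.69 -8.76  6.35] turn -0.23 w 0.4291772274592317 F [-0.   0.2  0.3]
```

View pics/m2.png

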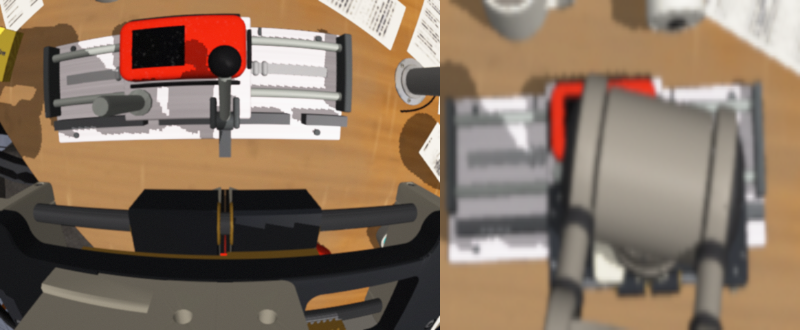

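The lever is tipped back and free, with the ball over the case. Next I'll grip the post.

```bash
python3 -m crank '[[[0.6,1,-1,-2.5,0],[0.6,2.5,-4,-2.5,0],[0.6,4.7,-7,-2.5,0],[0.6,6.7,-8.8,-2.5,0],[0.6,6.7,-8.8,-2.5,0],[0.6,6.7,-8.8,-2.5,0],[0.6,6.7,-8.8,-2.5,0],[0.6,6.7,-8.8,-2.5,0],[0.6,6.7,-8.8,-2.5,0],[0.6,6.7,-8.8,-2.5,0]]]'; python3 - <<'E'
from h import *
cap('wrist','w3')
go(-30,48,78)
E
```

```text
time: 5.35
tool_pos: [523.1, 121.6, 163.9]
tcp_rot: [3.141, -0.0, 0.101]
contact_force: [-0.4, 0.7, 0.0]
grip_width: 55.1
finger_force: 0.0
t 5.4 slide pose [-30.5  48.2 163.9] yaw 0.102 shift cm [0.05 0.02 8.59] turn -0.26 w 55.09376193976863 F [ 0.2 -0.3 -0. ]
```

View pics/w3.png

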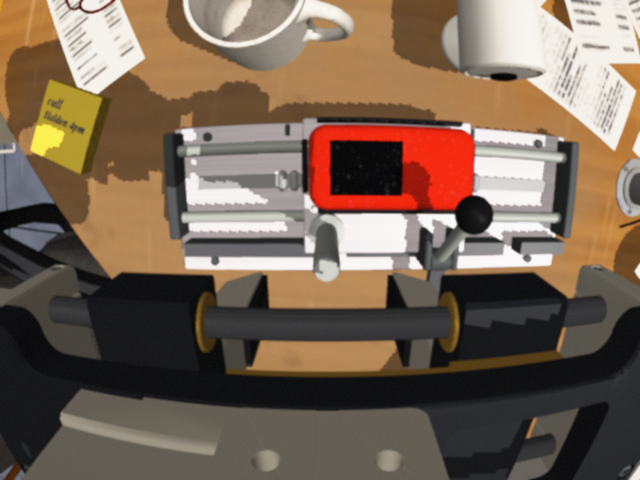

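The post top at (327,265) is centred between the fingers, so I'll descend and grip.

```bash
python3 -m crank '[[[0.6,0,0,2.5,0],[0.6,0,0,5,0],[0.6,0,0,7,0],[0.6,0,0,8.4,0],[0.6,0,0,8.4,0],[0.4,0,0,8.4,0],[0.2,0,0,8.4,0],[0.05,0,0,8.4,0],[0.05,0,0,8.4,0],[0.05,0,0,8.4,0]]]'; python3 -c "
from h import *
go(-30,-32,78)"
```

```text
time: 6.4
tool_pos: [523.3, 122.1, 80.1]
tcp_rot: [3.141, -0.001, 0.102]
contact_force: [-0.4, -0.1, 0.9]
grip_width: 19.9
finger_force: 0.0
t 6.4 slide pose [-30.2  48.5  80.1] yaw 0.102 shift cm [0.05 8.05 0.21] turn -0.22 w 19.92574501062511 F [-0.4 -0.1  0.9]
```

```bash
python3 -m crank '[[[0,0,0,0,0],[0,0,0,0,0],[0,0,0,0,0],[0,0,0,0,0],[0,0,0.5,0,0],[0,0,1,0,0],[0,0,1.5,0,0],[0,0,2,0,0],[0,0,2.5,0,0],[0,0,3,0,0]]]'; python3 -c "
from h import *
go(-30,-32,78)"
```

```text
time: 7.4
tool_pos: [526.4, 92.4, 80.0]
tcp_rot: [-3.141, -0.001, 0.102]
contact_force: [-0.3, 3.7, 5.3]
grip_width: 15.2
finger_force: 30.0
t 7.4 slide pose [-30.3  18.7  80. ] yaw 0.102 shift cm [0.05 5.07 0.19] turn -0.23 w 15.236687922591416 F [-0.3  3.7  5.3]
```

```bash
python3 -m crank '[[[0,0,0.7,0,0],[0,0,1.4,0,0],[0,0,2.1,0,0],[0,0,2.8,0,0],[0,0,3.4,0,0],[0,0,4,0,0],[0,0,4.5,0,0],[0,0,5,0,0],[0,0,5,0,0],[0,0,5,0,0]]]'; python3 -c "
from h import *
go(-30,-32,78)"
```

```text
time: 8.4
tool_pos: [531.7, 41.9, 80.0]
tcp_rot: [3.141, -0.001, 0.102]
contact_force: [0.1, 1.9, 5.0]
grip_width: 15.7
finger_force: 30.0
t 8.4 slide pose [-30.4 -32.1  80. ] yaw 0.102 shift cm [ 0.04 -0.01  0.2 ] turn -0.24 w 15.692961936156557 F [0.1 1.9 5. ]
```

```bash
python3 -m crank '[[[0.3,0,0,0,0],[0.5,0,0,0,0],[0.5,0,0,0,0],[0.5,0,0,0,0],[0.5,0,0,-2,0],[0.5,0,0,-4,0],[0.5,0,0,-6,0],[0.5,0,0,-8.5,0],[0.5,0,0,-9,0],[0.5,0,0,-9,0]]]'; python3 - <<'E'
from h import *
cap('wrist','w4')
go(45,-120,165)
E
```

```text
time: 9.4
tool_pos: [531.6, 42.4, 170.1]
tcp_rot: [3.141, -0.002, 0.102]
contact_force: [-0.1, -0.9, 0.1]
grip_width: 45.7
finger_force: 0.0
t 9.45 slide pose [-31.  -31.5 169.1] yaw 0.102 shift cm [7.64 8.82 0.4 ] turn -0.22 w 45.534578520361286 F [-0.3 -0.2 -1.1]
```

View pics/w4.png

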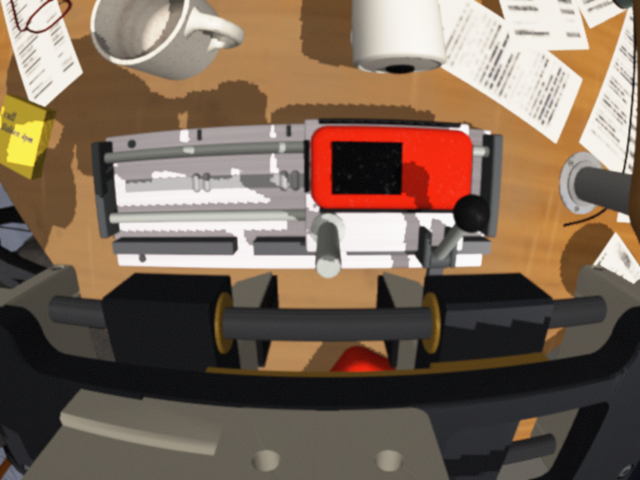

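The carriage looks seated in the right end station. The post is at (328,265) and the free lever ball at (471,214), with the case still in its nest. I'll move behind the ball.

```bash
python3 -m crank '[[[0,2,2.5,0,0],[0,4,5,0,0],[0,6,7.5,0,0],[0,6.8,8.85,0,0],[0,6.8,8.85,0,0],[0,6.8,8.85,0,0],[0,6.8,8.85,0,0],[0,6.8,8.85,3,0],[0,6.8,8.85,6,0],[0,6.8,8.85,6,0]]]'; python3 -c "
from h import *
go(-50,-120,108)"
```

```text
time: 10.45
tool_pos: [604.7, -37.2, 106.0]
tcp_rot: [-3.139, 0.008, 0.103]
contact_force: [-1.3, -0.3, -0.6]
grip_width: 0.7
finger_force: 0.0
t 10.45 slide pose [  33.9 -118.4  106. ] yaw 0.103 shift cm [-8.39  0.18 -0.13] turn -0.16 w 0.6980872065351338 F [-1.3 -0.3 -0.6]
```

```bash
python3 -m crank '[[[0,-1,0.15,0,0],[0,-2,0.15,0,0],[0,-3,0.15,0,0],[0,-4,0.15,0,0],[0,-5,0.15,0,0],[0,-6,0.15,0,0],[0,-7,0.15,0,0],[0,-8,0.15,0,0],[0,-9,0.15,0,0],[0,-9.8,0.15,0,0]]]'; python3 -m crank '[[[0,-0.5,0,0,0],[0,-1,0,0,0],[0,-1,0,0,0],[0,-1,0,0,0],[0,0,0,-2,0],[0,1,0,-5,0],[0,3,0,-7,0],[0,3,0,-7,0],[0,3,0,-7,0],[0,3,0,-7,0]]]'; python3 - <<'E'
from h import *
cap('wrist','w5')
go(-50,-120,108)
E
```

```text
time: 11.45
tool_pos: [509.5, -50.2, 109.6]
tcp_rot: [-3.142, 0.001, 0.102]
contact_force: [0.2, -0.4, -0.3]
grip_width: 0.2
finger_force: 0.0
time: 12.45
tool_pos: [539.2, -46.9, 178.3]
tcp_rot: [-3.141, 0.003, 0.102]
contact_force: [0.0, 0.6, -0.0]
grip_width: 0.1
finger_force: 0.0
t 12.5 slide pose [ -32.3 -121.2  178.3] yaw 0.102 shift cm [-1.75 -0.11  7.04] turn -0.23 w 0.36789685370830577 F [ 0.8 -0.9 -0. ]
```

View pics/w5.png

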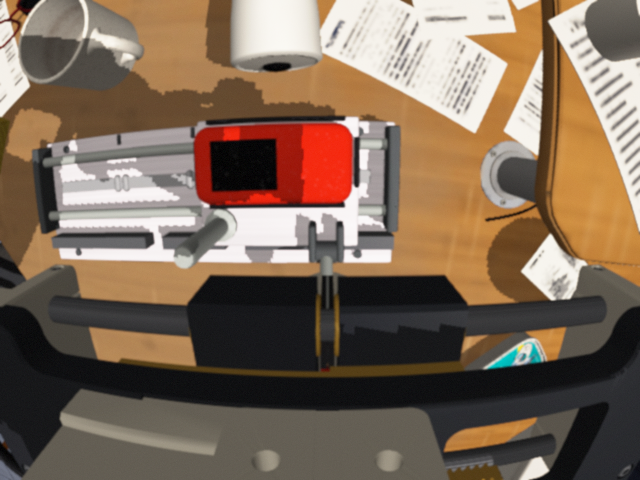

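The lever has fallen forward; its rod shows at (326,262). I'll clear the arm and verify from the top camera.

```bash
python3 -m crank '[[[0,-2,2,-2,0],[0,-4,4,-4,0],[0,-6,7,-5,0],[0,-8,10,-5,0],[0,-10,13,-5,0],[0,-12,16,-5,0],[0,-13,19,-5,0],[0,-14,20,-5,0],[0,-14,20,-5,0],[0,-14,20,-5,0]]]'; python3 - <<'E'
from h import *
cap('top','t3')
im=cv2.imread('pics/t3.png')[160:300,220:400]
cv2.imwrite('pics/c3.png',cv2.resize(im,None,fx=4.4,fy=4.28,interpolation=cv2.INTER_CUBIC))
for y in (-80,): 
  pass
c=bot.calibration('top'); f=240/np.tan(np.radians(c['vertical_fov'])/2)
K=np.array([[f,0,c['cx']],[0,f,c['cy']],[0,0,1.]])
pts=np.array([S(-98,-120,116),S(-30,-32,130),S(21,-80,70)])
p=cv2.projectPoints(pts,np.array(c['rvec'],float),np.array(c['tvec'],float),K,None)[0][:,0]
print('expected crop px ball,post,case',((p-[220,160])*[4.4,4.28]).round())
E
```

```text
time: 13.5
tool_pos: [421.4, -259.3, 229.3]
tcp_rot: [-3.14, 0.0, 0.102]
contact_force: [0.7, -0.3, 0.1]
grip_width: 0.5
finger_force: 0.0
expected crop px ball,post,case [[638. 508.]
 [471. 389.]
 [550. 320.]]
```

View pics/c3.png

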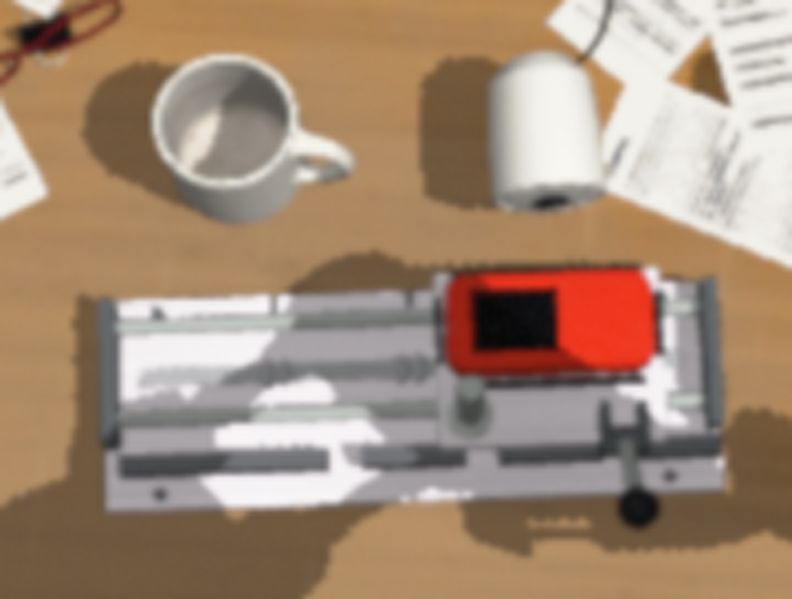

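The ball is at (638,508), the post at (471,390) and the case at (551,320), all matching the positions expected for a locked carriage at -80. The camera and mug haven't moved. I'll hand the job in.

```bash
python3 -c "
from plant import bot
print(bot.close_job())"
```

```text
the job is handed in; nothing more can be done
None
```

The job is handed in: the carriage is at the right end station (-80 mm), in front of the white camera, with the lever fully forward, the case in its nest, and the camera and mug where they stood; no verdict was returned.

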